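# Bring the valve stem of a rover wheel to the top

### The job

Turn the wheel on its bench stand by pushing its spokes with the fingertips, one spoke after another, until the valve stem is at the very top of the wheel, straight above the hub, and leave the wheel standing there. The tyre is freshly glued and the stem tears easily, so touch neither, turn the wheel steadily without sending it spinning, and do not pick up or shift the other things on the bench.

Things in the scene. Friction and masses are not known exactly. Their poses are not given: they have to be found in the camera images.
- stand: grey bench stand, fixed to the table, carrying the upright wheel. Origin on the table under the wheel's centre; z up, x along the axle from the wheel's front (robot side) to its back, y to the left as seen from the robot. Base plate 200 x 320 x 12 mm; behind the wheel (x = 52 to 80 mm) a post 46 mm wide, about 200 mm high
- guard_top (a point): middle of the top edge of the steel wire guard in front of the wheel's lower half, 2 mm below the axle's height. The guard stands in the stand's plane x = -50 mm: rods 8 mm thick from y = -150 to 150 mm, one below another, so the spokes can be reached from the front only above the axle
- hub (a point): centre of the wheel, on the axle, 175 mm above the table; the wheel's mid plane is the stand's x = 0, its axle is the stand's x axis. The aluminium hub, 48 mm in diameter, reaches forward to x = -48 mm. The rim's inner radius is 111 mm, its width 26 mm
- wheel (a joint): turn of the wheel in rad: 0 (or whole turns of 2 pi) with the valve stem straight up, growing clockwise as seen from the robot (the top moves towards the stand's -y). It turns both ways, up to two turns, and stays where it is left: bearing drag about 0.22 N m, wheel about 1 kg
- spokes: the four straight aluminium spokes, 45, 135, 225 and 315 degrees from the valve stem: bars 14 mm wide, 14 mm deep, from the hub to 112 mm radius, standing in front of the tyre (stand's x = -40 to -26 mm); at radius 104 to 112 mm a foot runs back to the rim. Open right through between them. Origin at the wheel's centre, x along the axle, z towards the stem; turns with the wheel
- valve_tip (a point): inner end (cap) of the valve stem, 82 mm from the wheel's centre in the mid plane x = 0; turns with the wheel
- valve: the valve stem: a short thin brass stem with rubber root and black cap, 8 to 13 mm thick, from the rim towards the hub (radius 112 down to 82 mm), midway between two spokes, in the mid plane and so about 20 mm behind the spokes. Origin at the wheel's centre, z towards the stem, x along the axle
- tyre: black round-section tyre, 300 mm outer diameter, inner radius 114 mm, 36 mm wide (x = -18 to 18 mm). Origin at the wheel's centre, turning with the wheel
- spray_can: blue spray can with a pale top, 52 mm in diameter, about 170 mm tall, standing beside the stand. Origin under its base. Leave alone
- gauge: round pressure gauge lying dial up, 52 mm in diameter, 19 mm high, with a brass spigot 33 mm long towards its x. Origin under the dial. Leave alone
- driver: screwdriver lying on the table before the stand, black handle, under 40 mm high. Leave alone
- meter: red multimeter lying on its back beside the stand, 130 x 70 x 36 mm. Origin under its middle. Leave alone

How it is judged:
On the way:
1. a finger pushes a spoke (over 0.5 N) (contact force between the fingers and spokes above 0.5 N), for 0.05 s.
At the end, for the whole second after the job is handed in: the valve stem is within 0.1 rad (6 degrees) of straight up and the wheel is at rest (angle between valve's own z axis and vertical below 0.1 rad and velocity of joint wheel between -0.05 and 0.05 rad/s); the robot touches nothing.
It fails at once if the tyre is touched (over 1 N) (contact force between tyre and anything else above 1 N).
It fails at once if the valve stem is touched (over 1 N) (contact force between valve and anything else above 1 N).
It fails at once if the wheel is sent spinning (faster than 6 rad/s) (velocity of joint wheel above 6 rad/s or velocity of joint wheel below -6 rad/s).
It fails at once if the spray can, gauge, screwdriver or multimeter is picked up or shifted by more than 20 mm (distance of any of spray_can, gauge, driver, meter from where it was at the start of the episode above 0.02 m).
It also fails if it takes over 61 s, if anything falls off the work surface, if the arm or the gripper's body presses on something with over 40 N, if the wrist force passes 120 N, or if a joint passes its speed limit or range.

### The arm

A 7-joint arm with a two-finger parallel gripper is mounted at the origin on the work surface. World frame = base frame: x ahead of the robot, y to its left, z up, the work surface at z = 0. Lengths are in m, angles in rad, forces in N, time in s.
With the tool pointing down it reaches from about 0.425 to 0.925 m from the base axis. Payload 6.8 kg.
Tool frame: the origin (TCP) lies at the very end of the fingers, on their centre line; the grasp point (between the pads) lies 19 mm behind it; z points along the fingers, y is the line along which they close (so a half turn about z gives the same grasp; the last joint's range is limited). The gripper opens to 85 mm and grips with 20 to 120 N. Pads are 22 mm wide; open, the fingers measure 114 mm over their backs; the gripper's body (76 mm by 85 mm) begins 54 mm behind the grasp point. The pads swing forward as they close: fully open they stand 13 mm farther back than shut.
Start: joints at [-1.375, 0.477, 0.022, 1.555, -0.011, 1.109, -0.083], TCP at [0.202, 0.644, 0.231] pointing down, gripper open.
Joint ranges: [-2.96, 2.96], [-0.34, 2.1], [-1.41, 1.46], [0.24, 2.44], [-1.37, 4.51], [0.17, 1.92], [-2.96, 2.96]. Speed limits (rad/s): [2.39, 2.39, 3.14, 3.14, 3.14, 3.14, 3.14].

### API

Orientations are given as a unit quaternion [w, x, y, z].
In Python, from station import bot gives the robot as it stands.
- The arm moves only by the tool jog_arm, never from a script. Its argument "motion" is a list of rows, each a list of 7 numbers: the turn, a rotation vector about the tool's x, y, z in rad, then the shift along the tool's x, y, z in mm, then the finger opening in mm, from 0 to 85.4. A call has 1 to 10 rows; each row is the pose to reach, as a shift and turn from the pose commanded when the call began, along the tool's axes at that moment; what a row does not reach only later rows make up. A row lasts 1/8 s, in which the tool goes at most 62.5 mm and 10.7 degrees, less where a joint would pass 70% of its speed; a pose out of reach is approached as far as the arm can. A call with a gripper value outside its range is refused whole. The fingers move at their own pace and stop on an object; "grip_force" is the grip in N (left out, the last holds). Time passes only in rows, so rows that repeat a pose let the fingers close. It gives the time, the measured TCP pose, the force, the opening and the grip force at its end, in the units of the state.
- bot.get_obs(): the state, without advancing time (a new reading comes with each control period).
- bot.read_camera(name): name is "scene" or "top" or "wrist"; returns a dict with "pixels" (480x640x3 uint8, red, green, blue), "camera_matrix" (3x3 intrinsics, pixels), "T" (4x4, takes a point from camera to world coordinates); the wrist camera has in their place "tool_from_camera" (4x4, takes a point from camera to tool coordinates, whose origin is the TCP and whose axes are the flange's). Camera axes: x right, y down, z forward; pixel columns grow to the right and rows downward; lengths in m; the calibration is good to about 2 mm. A picture is of the moment at which its call begins: read the wrist's pose just before it. There is no depth.
- bot.hand_in(): hands the job in; it is judged then, once.
Trained networks look in a picture, given as the dict that the camera call returned (one of the last four; its "shot" number tells which), for a name from the list of things; names that differ only in an ending like _2 or _b are one class to them, and where a whole thing is asked for, a point or a joint stands for the part that bears it (a point fixed in the world has none). Each returns a list of dicts, best first, with "score" (0 to 1); they miss things now and then, are a little off and sometimes report something else, mostly with a low value. They report only what shows in the picture. A call takes as long as a camera call.
- bot.spot_in(thing, picture): "xy" ([column, row] in pixels, amid what is visible of it).
- bot.tip_of(thing, picture): "xy" ([column, row] in pixels: a listed point, or the origin of a listed thing).
The state is a dict: "t": time; "q": joint angles; "joint_vel": joint speeds; "joint_torque": joint torques, N m; "eef_pos": TCP position; "tool_rot": TCP orientation; "contact_force": force on the tool from outside, world axes, zero at the start; "torque": the same for the moment, N m; "gripper_width": opening from 0.0 (shut) to 1.0 (fully open); "grasp_force": force on a finger pad.
Only numpy, scipy, OpenCV 4.12 (cv2) and the standard library are available. Lean on these libraries where they do the work, as an engineer would, in place of code of your own. Each camera call takes 0.05 s, during which the arm holds its last target. There are 200 camera calls.

## Working session

There is one attempt and no reset: what is moved stays moved. The work goes in short steps, Python scripts to look and compute and a tool call to move; the robot and the scene stay as the last step left them, time stands still between calls to the robot, and variables do not carry over. Pictures are saved under pics/ and viewed, at most 12 in all, crops included, and the job is handed in when it is done.

Besides the shell and the picture viewer there is one more tool, called after "Call:" by a JSON object that holds its "fn" and its "kwargs". jog_arm: Moves the arm, as the interface text tells. Its arguments: {"type":"object","properties":{"motion":{"type":"array"},"grip_force":{"type":"number"}},"required":["motion"]}

```bash
mkdir -p pics; ls; python3 - <<'E'
from station import bot
import cv2,numpy as np
o=bot.get_obs(); print({k:np.round(v,3) for k,v in o.items()})
for c in ["scene","top"]:
    p=bot.read_camera(c); cv2.imwrite(f"pics/{c}0.png",p["pixels"][:,:,::-1]); print(c,p["shot"],np.round(p["T"],3).tolist(),np.round(p["camera_matrix"],1).tolist())
    for n in ["hub","guard_top","valve_tip","stand"]: print(n,[(np.round(d["xy"],1),round(d["score"],2)) for d in bot.tip_of(n,p)[:3]])
    print([(n,[(np.round(d["xy"]),round(d["score"],2)) for d in bot.spot_in(n,p)[:2]]) for n in ["valve","spokes","spray_can","gauge","driver","meter"]])
E
```

```text
pics
{'t': np.float64(0.0), 'q': array([-1.375,  0.478,  0.022,  1.556, -0.011,  1.109, -0.083]), 'joint_vel': array([-0.001,  0.001, -0.   , -0.001,  0.001,  0.   ,  0.001]), 'joint_torque': array([ 0.0000e+00, -5.9644e+01,  1.6080e+00, -2.8120e+01,  1.3000e-02,
        9.0000e-03,  0.0000e+00]), 'eef_pos': array([0.202, 0.644, 0.23 ]), 'tool_rot': array([-0.   ,  0.151,  0.988, -0.001]), 'contact_force': array([-0.456,  1.094,  0.515]), 'torque': array([ 0.021,  0.015, -0.047]), 'grasp_force': np.float64(0.0), 'gripper_width': np.float64(1.0)}
scene 1 [[0.29, 0.816, -0.501, 1.147], [0.957, -0.254, 0.139, -0.116], [-0.014, -0.52, -0.854, 1.146], [0.0, 0.0, 0.0, 1.0]] [[487.1, 0.0, 322.2], [0.0, 487.1, 234.9], [0.0, 0.0, 1.0]]
hub [(array([239.8, 245.5]), 0.85)]
guard_top [(array([236.4, 225.2]), 0.96)]
valve_tip [(array([229.8, 262.6]), 0.95)]
stand [(array([247.9, 277.9]), 0.97)]
[('valve', []), ('spokes', [(array([223., 235.]), 0.82)]), ('spray_can', [(array([356., 233.]), 0.57)]), ('gauge', []), ('driver', [(array([167., 248.]), 0.46)]), ('meter', [(array([146., 299.]), 0.68)])]
top 2 [[0.003, -0.995, 0.099, 0.46], [-1.0, -0.002, 0.009, 0.035], [-0.009, -0.099, -0.995, 1.111], [0.0, 0.0, 0.0, 1.0]] [[473.3, 0.0, 324.2], [0.0, 473.3, 233.9], [0.0, 0.0, 1.0]]
hub [(array([425.1, 238.4]), 0.98)]
guard_top [(array([418.5, 263.2]), 0.81)]
valve_tip [(array([426.5, 243.3]), 0.82)]
stand [(array([407.8, 242.2]), 0.58), (array([422.4, 237.8]), 0.24)]
[('valve', []), ('spokes', [(array([429., 257.]), 0.63), (array([410., 245.]), 0.2)]), ('spray_can', [(array([286., 234.]), 0.7)]), ('gauge', [(array([356., 298.]), 0.97)]), ('driver', [(array([475., 309.]), 0.61)]), ('meter', [(array([415., 243.]), 0.48)])]
```

View pics/scene0.png

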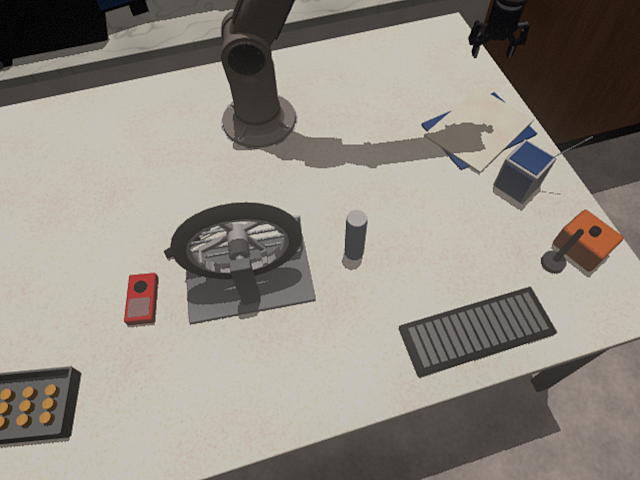

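View pics/top0.png

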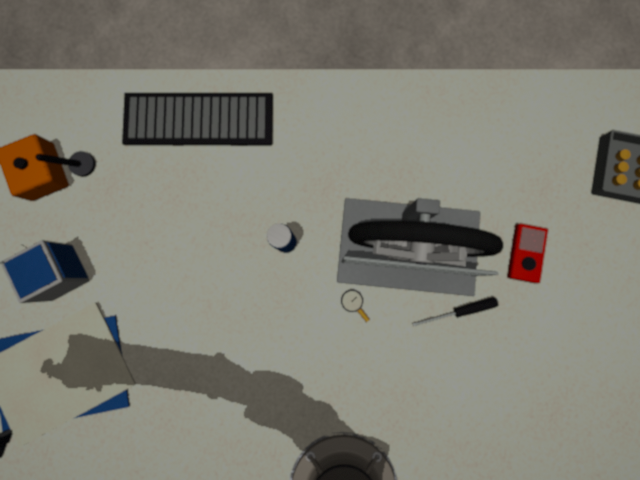

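The scene view (from behind) shows the wheel at about (238,240), the meter on its right side as the robot sees it, and the can on its left. The top view shows the base plate with corners near (345,199), (480,210), (475,295) and (337,284), and the gauge and driver in front of it.

```bash
cat > h.py <<'E'
import numpy as np
from station import bot
def ray(p,xy,T=None):
    T=p["T"] if T is None else T
    d=T[:3,:3]@np.linalg.solve(p["camera_matrix"],[xy[0],xy[1],1.]); return T[:3,3],d/np.linalg.norm(d)
def onz(p,xy,z,T=None):
    c,d=ray(p,xy,T); return c+d*(z-c[2])/d[2]
def onplane(p,xy,pt,n,T=None):
    c,d=ray(p,xy,T); return c+d*((pt-c)@n)/(d@n)
def tri(rs):
    A=b=0
    for c,d in rs:
        P=np.eye(3)-np.outer(d,d); A=A+P; b=b+P@c
    return np.linalg.solve(A,b)
E
python3 - <<'E'
from h import *
s=bot.read_camera("scene"); t=bot.read_camera("top")
H=tri([ray(s,(239.8,245.5)),ray(t,(425.1,238.4))]);G=tri([ray(s,(236.4,225.2)),ray(t,(418.5,263.2))]);V=tri([ray(s,(229.8,262.6)),ray(t,(426.5,243.3))])
print("hub",H,"guard",G,"valve",V,"stand",onz(s,(247.9,277.9),0),onz(t,(407.8,242.2),0))
print("hub z", onz(s,(239.8,245.5),.175),onz(t,(425.1,238.4),.175),"guard",onz(s,(236.4,225.2),.173),onz(t,(418.5,263.2),.173))
for xy in [(345,199),(480,210),(475,295),(337,284)]: print(onz(t,xy,.012))
for xy in [(189,322),(315,299)]: print(onz(s,xy,.012))
E
```

```text
hub [ 0.54536481 -0.15269638  0.17322915] guard [ 0.49464256 -0.14324443  0.17983954] valve [ 0.54006915 -0.18026523  0.09468172] stand [ 0.54283344 -0.15402268  0.        ] [ 0.55094388 -0.15175584  0.        ]
hub z [ 0.54795286 -0.14840663  0.175     ] [ 0.5442526  -0.15669694  0.175     ] guard [ 0.4895672  -0.14476588  0.173     ] [ 0.4951862  -0.14318423  0.173     ]
[ 0.65153147 -0.00384055  0.012     ]
[ 0.62586849 -0.31948603  0.012     ]
[ 0.42853053 -0.30217385  0.012     ]
[0.45278565 0.01494767 0.012     ]
[ 0.62454391 -0.31866078  0.012     ]
[ 0.65747144 -0.00410837  0.012     ]
```

```bash
cat >> h.py <<'E'
from scipy.spatial.transform import Rotation as R
Hub=np.array([.546,-.153,.175]); YAW=-.085
def pose():
    o=bot.get_obs(); q=o["tool_rot"]; return np.array(o["eef_pos"]),R.from_quat([q[1],q[2],q[3],q[0]])
def tgt(yaw,a):  # tool x left, z forward and down by a
    ax=lambda v:R.from_euler('z',yaw).apply(v)
    return R.from_matrix(np.array([ax([0,1,0]),ax([np.sin(a),0,np.cos(a)]),ax([np.cos(a),0,-np.sin(a)])]).T)
def row(p,r,P0=None,R0=None):
    if P0 is None: P0,R0=pose()
    return np.round(np.r_[(R0.inv()*r).as_rotvec(),R0.inv().apply(np.array(p)-P0)*1000],3).tolist()
def S(x,y,z): # stand coords rel. hub -> world
    return Hub+R.from_euler('z',YAW).apply([x,y,z])
E
python3 - <<'E'
from h import *
D=np.pi/2
print(row([.50,.35,.36],tgt(.611,D)))
print(row([.53,.05,.37],tgt(.1,D)))
p=bot.read_camera("wrist"); print(np.round(p["tool_from_camera"],3),p["camera_matrix"])
E
```

```text
[0.0, -0.0, 0.656, -372.4, -191.455, -128.675]
[0.0, -0.0, 1.167, -490.784, -468.736, -138.694]
[[ 0.001 -0.955 -0.297  0.076]
 [ 1.     0.001 -0.001  0.   ]
 [ 0.002 -0.297  0.955 -0.142]
 [ 0.     0.     0.     1.   ]] [[340.21138088   0.         313.1367498 ]
 [  0.         340.21138088 233.55548815]
 [  0.           0.           1.        ]]
```

Call:
{"fn": "jog_arm", "kwargs": {"motion": [[0,0,0.1,-50,-20,-40,0],[0,0,0.25,-130,-60,-100,0],[0,0,0.45,-250,-120,-130,0],[0,0,0.656,-372,-191,-130,0],[0,0,0.656,-372,-191,-130,0],[0,0,0.656,-372,-191,-130,0],[0,0,0.656,-372,-191,-130,0],[0,0,0.656,-372,-191,-130,0]]}}

```text
t: 2.25
eef_pos: [0.5039, 0.3454, 0.3626]
tool_rot: [0.001, 0.466, 0.885, 0.0]
contact_force: [0.3, -0.1, 0.2]
gripper_width: 0.003
grasp_force: 0.0
```

```bash
python3 - <<'E'
from h import *
print(pose()[0],bot.get_obs()["q"].round(3),bot.get_obs()["t"])
for a in (90,70,45): print(a,row([.42,-.10,.38],tgt(-.085,np.radians(a))))
E
```

```text
[0.50385682 0.34535666 0.36259279] [-0.951  0.282  0.319  1.562 -0.088  1.31  -0.02 ] 2.25
90 [0.003, 0.001, 0.687, -319.598, -321.296, -17.422]
70 [-0.332, -0.119, 0.68, -319.598, -321.296, -17.422]
45 [-0.751, -0.268, 0.651, -319.598, -321.296, -17.422]
```

Call:
{"fn": "jog_arm", "kwargs": {"motion": [[-0.1,-0.04,0.1,-50,-40,-20,0],[-0.2,-0.07,0.25,-110,-100,-20,0],[-0.35,-0.12,0.4,-190,-180,-20,0],[-0.55,-0.2,0.55,-260,-260,-20,0],[-0.75,-0.27,0.65,-320,-320,-20,0],[-0.75,-0.27,0.65,-320,-320,-20,0],[-0.75,-0.27,0.65,-320,-320,-20,0],[-0.75,-0.27,0.65,-320,-320,-20,0],[-0.75,-0.27,0.65,-320,-320,-20,0],[-0.75,-0.27,0.65,-320,-320,-20,0]]}}

```text
t: 3.5
eef_pos: [0.4756, -0.0295, 0.363]
tool_rot: [0.279, 0.677, 0.631, 0.256]
contact_force: [1.3, 0.6, -0.4]
gripper_width: 0.001
grasp_force: 0.0
```

```bash
python3 - <<'E'
from h import *
import cv2
P,r=pose()
print(P,r.as_matrix().round(2).tolist(),bot.get_obs()["q"].round(3),bot.get_obs()["t"])
p=bot.read_camera("wrist"); cv2.imwrite("pics/w1.png",p["pixels"][:,:,::-1])
for n in ["hub","valve_tip","guard_top"]: print(n,[(np.round(d["xy"],1),round(d["score"],2)) for d in bot.tip_of(n,p)[:3]])
E
```

```text
[ 0.47559849 -0.02947065  0.36303261] [[0.07, 0.71, 0.7], [1.0, -0.05, -0.05], [-0.0, 0.7, -0.71]] [ 0.343 -0.337 -0.398  2.339 -0.041  0.346 -0.125] 3.5
hub [(array([235.2, 312.3]), 0.91)]
valve_tip [(array([210.9, 301.7]), 0.82)]
guard_top [(array([202.4, 326.7]), 0.56)]
```

View pics/w1.png

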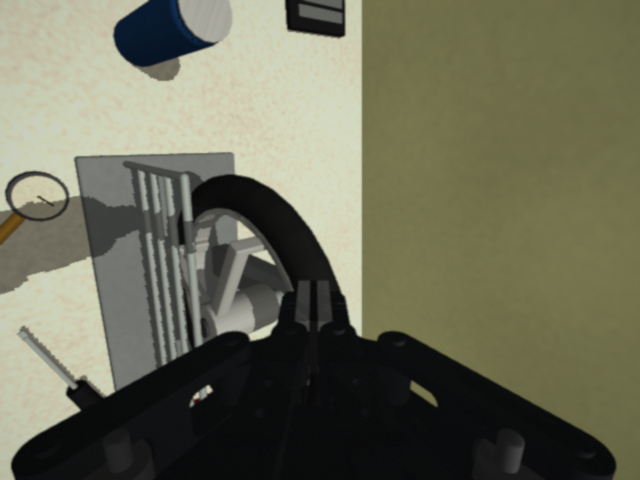

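The wrist view shows guard and wheel, with a left spoke running from about (243,262) to (225,315), the hub at about (235,312), and the closed fingertips at (315,285).

```bash
cat >> h.py <<'E'
def wT(p,P,r):
    T=np.eye(4);T[:3,:3]=r.as_matrix();T[:3,3]=P; return T@p["tool_from_camera"]
def angles(cam="scene",n=1):
    p=bot.read_camera(cam); out=[]
    P,r=pose(); T=wT(p,P,r) if cam=="wrist" else p["T"]
    for d in bot.tip_of("valve_tip",p)[:1]:
        N=R.from_euler('z',YAW).apply([1,0,0]); v=onplane(p,d["xy"],Hub,N,T)-Hub; v=R.from_euler('z',-YAW).apply(v)
        out.append((round(d["score"],2),round(np.degrees(np.arctan2(-v[1],v[2])),1),round(np.linalg.norm(v)*1e3)))
    return out
def ori(p,xy,T):return None
E
python3 - <<'E'
from h import *
P,r=pose(); p=bot.read_camera("wrist"); T=wT(p,P,r)
s=bot.read_camera("scene"); t=bot.read_camera("top")
b=lambda n,q:bot.tip_of(n,q)[0]["xy"]
for n in ["hub","guard_top"]:
    try: print(n,tri([ray(s,b(n,s)),ray(t,b(n,t)),ray(p,b(n,p),T)]))
    except IndexError: print("miss",n)
print(onplane(p,b("hub",p),Hub,np.array([1,0,0]),T), angles(),angles("wrist"))
r2=tgt(YAW,np.radians(48))
print(row(S(-.10,-.06,.13),r2),row(S(-.10,-.06,.06),r2),S(-.10,-.06,.13))
E
```

```text
miss hub
guard_top [ 0.49338838 -0.1463367   0.17756057]Traceback (most recent call last):
  File "<stdin>", line 8, in <module>
  File "<stdin>", line 4, in <lambda>
IndexError: list index out of range
```

```bash
python3 - <<'E'
from h import *
r2=tgt(YAW,np.radians(48))
print(row(S(-.10,-.06,.13),r2),row(S(-.08,-.06,.08),r2),S(-.10,-.06,.13),bot.get_obs()["t"])
E
```

```text
[0.04, -0.006, 0.01, -176.501, -55.627, 26.895] [0.04, -0.006, 0.01, -176.591, -76.228, 76.651] [ 0.44126717 -0.20429361  0.305     ] 4.2
```

Call:
{"fn": "jog_arm", "kwargs": {"motion": [[0.04,0,0.01,-60,-30,0,0],[0.04,0,0.01,-120,-55,10,0],[0.04,0,0.01,-176,-55,27,0],[0.04,0,0.01,-176,-55,27,0],[0.04,0,0.01,-176,-55,27,0],[0.04,0,0.01,-176,-55,27,0],[0.04,0,0.01,-176,-55,27,0]]}}

```text
t: 5.08
eef_pos: [0.4416, -0.2037, 0.3056]
tool_rot: [0.262, 0.687, 0.632, 0.244]
contact_force: [0.2, -0.2, 0.5]
gripper_width: -0.0
grasp_force: 0.0
```

```bash
python3 - <<'E'
from h import *
P,r=pose(); v=R.from_euler('z',-YAW).apply(P-Hub); print(v.round(3), r.as_matrix()[:,2].round(3),bot.get_obs()["q"].round(3))
print(angles(),angles("top"),angles("wrist"))
import cv2
p=bot.read_camera("wrist"); cv2.imwrite("pics/w2.png",p["pixels"][:,:,::-1])
r2=tgt(YAW,np.radians(48))
print(row(S(-.08,-.06,.08),r2),row(S(-.029,-.062,.042),r2))
E
```

```text
[-0.1   -0.059  0.131] [ 0.667 -0.052 -0.743] [-0.01  -0.261  0.415  2.393 -0.424  0.318  0.705]
[(0.91, np.float64(159.5), 74)] [(0.78, np.float64(164.4), 148)] [(0.72, np.float64(165.0), 85)]
[0.0, -0.004, -0.001, 0.121, -18.909, 50.749] [0.0, -0.004, -0.001, -2.129, -6.438, 113.106]
```

View pics/w2.png

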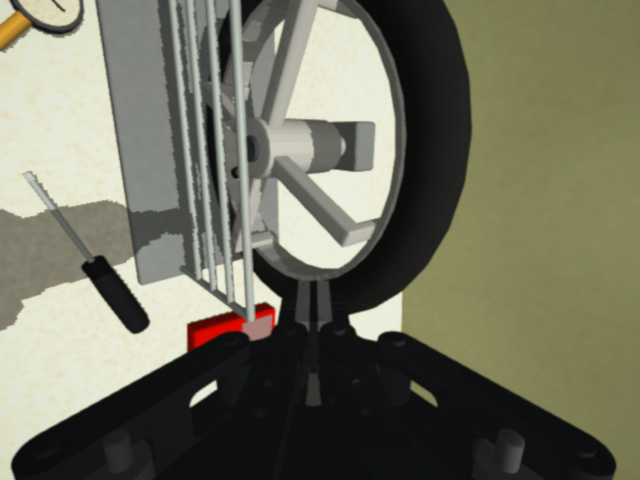

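The wrist view shows the hub face at (262,150), the right-hand spoke running to about (347,238), the left one to about (313,5), the guard rods on the left, and a clear gap below the right spoke.

```bash
cat >> h.py <<'E'
def stand(p,xy,x,T):
    N=R.from_euler('z',YAW).apply([1,0,0]); return R.from_euler('z',-YAW).apply(onplane(p,xy,S(x,0,0),N,T)-Hub)
E
python3 - <<'E'
from h import *
P,r=pose(); p=bot.read_camera("wrist"); T=wT(p,P,r)
print("hub",stand(p,(262,150),-.048,T))
for xy in [(283,172),(347,238),(275,115),(311,5)]:
    v=stand(p,xy,-.040,T); print(xy,v.round(4),np.degrees(np.arctan2(-v[1],v[2])).round(1),np.hypot(v[1],v[2]).round(4))
E
```

```text
hub [-4.80000000e-02  9.82360138e-07  1.37251222e-02]
(283, 172) [-0.04   -0.0158  0.0286] 28.8 0.0327
(347, 238) [-0.04   -0.052   0.0952] 28.6 0.1085
(275, 115) [-0.04    0.025   0.0207] -50.3 0.0324
(311, 5) [-0.04    0.086   0.0606] -54.8 0.1052
```

Call:
{"fn": "jog_arm", "kwargs": {"motion": [[0,0,0,-4,-19,51,0],[0,0,0,-6,-12,85,0],[0,0,0,-6,-6,113,0],[0,0,0,-6,-6,113,0],[0,0,0,-6,-6,113,0]]}}

```text
t: 6.1
eef_pos: [0.5015, -0.2103, 0.2313]
tool_rot: [0.262, 0.688, 0.631, 0.245]
contact_force: [0.9, -0.5, -1.0]
gripper_width: 0.0
grasp_force: 0.0
```

```bash
cat >> h.py <<'E'
def st():
    P,r=pose(); v=R.from_euler('z',-YAW).apply(P-Hub); print("stand",v.round(4),"z",r.as_matrix()[:,2].round(3),"q",bot.get_obs()["q"].round(2),"F",np.round(bot.get_obs()["contact_force"],1),bot.get_obs()["t"])
E
python3 - <<'E'
from h import *
st()
import cv2
p=bot.read_camera("wrist"); cv2.imwrite("pics/w3.png",p["pixels"][:,:,::-1])
r2=tgt(YAW,np.radians(48))
for f in range(55,-60,-8):
    a=np.radians(f); print(f,np.round(row(S(-.029,-.072*np.sin(a),.072*np.cos(a)),r2)[3:],1))
E
```

```text
stand [-0.0394 -0.0608  0.0563] z [ 0.668 -0.051 -0.743] q [-0.98 -0.1   1.42  2.42 -1.3   0.17  1.62] F [ 0.9 -0.5 -1. ] 6.1
55 [-0.3 -2.5 17.1]
47 [ 6.   2.7 11.3]
39 [13.4  7.3  6.3]
31 [21.7 11.1  2.1]
23 [30.6 14.2 -1.3]
15 [40.2 16.4 -3.6]
7 [50.  17.6 -5. ]
-1 [60.1 18.  -5.3]
-9 [70.1 17.4 -4.6]
-17 [79.8 15.9 -2.9]
-25 [89.2 13.5 -0.1]
-33 [98.  10.2  3.6]
-41 [106.    6.2   8.1]
-49 [113.    1.4  13.4]
-57 [119.   -3.9  19.4]
```

View pics/w3.png

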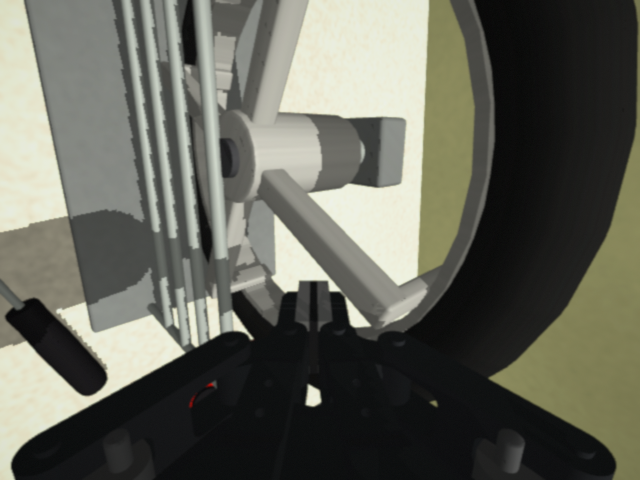

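The view shows the fingertips at (315,290), just below the right spoke's end at (390,305), with no contact. The arm is at its joint limits at this tilt, so I'll go steeper.

```bash
python3 - <<'E'
from h import *
for d in (57,62): print(row(S(-.06,-.066,.09),tgt(YAW,np.radians(d))))
E
```

```text
[0.157, -0.007, 0.001, -6.965, 6.978, -39.902]
[0.244, -0.007, 0.001, -6.965, 6.978, -39.902]
```

Call:
{"fn": "jog_arm", "kwargs": {"motion": [[0.16,0,0,-7,7,-40,0],[0.16,0,0,-7,7,-40,0],[0.16,0,0,-7,7,-40,0],[0.16,0,0,-7,7,-40,0]]}}

```text
t: 6.65
eef_pos: [0.4783, -0.2163, 0.2661]
tool_rot: [0.206, 0.707, 0.648, 0.192]
contact_force: [0.2, 0.0, -0.2]
gripper_width: -0.0
grasp_force: 0.0
```

```bash
python3 - <<'E'
from h import *
st()
for d in (57,62): print(row(S(-.06,-.066,.09),tgt(YAW,np.radians(d))),row(S(-.031,-.066,.044),tgt(YAW,np.radians(d))))
E
```

```text
stand [-0.0621 -0.0688  0.0911] z [ 0.539 -0.042 -0.841] q [-0.26 -0.09  0.66  2.29 -0.32  0.4   0.59] F [ 0.2  0.  -0.2] 6.65
[-0.005, -0.004, -0.004, 2.833, 1.173, 2.03] [-0.005, -0.004, -0.004, 2.6, 0.705, 56.406]
[0.082, -0.004, -0.003, 2.833, 1.173, 2.03] [0.082, -0.004, -0.003, 2.6, 0.705, 56.406]
```

Call:
{"fn": "jog_arm", "kwargs": {"motion": [[0,0,0,3,1,28,0],[0,0,0,3,1,56,0],[0,0,0,3,1,56,0],[0,0,0,3,1,56,0]]}}

```text
t: 7.15
eef_pos: [0.5099, -0.2149, 0.2193]
tool_rot: [0.205, 0.707, 0.648, 0.194]
contact_force: [-0.3, 0.3, 0.2]
gripper_width: -0.001
grasp_force: 0.0
```

```bash
python3 - <<'E'
from h import *
st(); print(angles(), angles("wrist"))
r2=tgt(YAW,np.radians(57))
for f in range(55,-60,-8):
    a=np.radians(f); print(f,np.round(row(S(-.031,-.072*np.sin(a),.072*np.cos(a)),r2)[3:],1))
E
```

```text
stand [-0.0307 -0.0647  0.0443] z [ 0.54  -0.039 -0.841] q [-0.33  0.09  0.77  2.3  -0.83  0.34  1.06] F [-0.3  0.3  0.2] 7.15
[(0.84, np.float64(150.1), 79)] []
55 [ 5.5 -2.8  2.8]
47 [11.9  1.4 -3.7]
39 [19.3  5.1 -9.4]
31 [ 27.5   8.2 -14.2]
23 [ 36.5  10.7 -17.9]
15 [ 46.   12.4 -20.6]
7 [ 55.9  13.4 -22.1]
-1 [ 66.   13.7 -22.5]
-9 [ 76.   13.2 -21.7]
-17 [ 85.7  11.9 -19.7]
-25 [ 95.1   9.9 -16.6]
-33 [103.8   7.3 -12.4]
-41 [111.8   4.   -7.3]
-49 [ 1.188e+02  1.000e-01 -1.300e+00]
-57 [124.8  -4.3   5.5]
```

Call:
{"fn": "jog_arm", "kwargs": {"motion": [[0,0,0,5,-2,2,0],[0,0,0,12,1,-4,0],[0,0,0,19,5,-9,0],[0,0,0,27,8,-14,0],[0,0,0,36,11,-18,0],[0,0,0,46,12,-20,0],[0,0,0,56,13,-22,0],[0,0,0,66,14,-22,0],[0,0,0,66,14,-22,0]]}}

```text
t: 8.48
eef_pos: [0.5157, -0.1481, 0.2458]
tool_rot: [0.205, 0.706, 0.649, 0.195]
contact_force: [0.5, 0.4, -0.3]
gripper_width: 0.002
grasp_force: 0.0
```

```bash
python3 - <<'E'
from h import *
import cv2
st(); print(angles(), angles("wrist"),angles("top"))
p=bot.read_camera("wrist"); cv2.imwrite("pics/w4.png",p["pixels"][:,:,::-1])
r2=tgt(YAW,np.radians(57))
for f in range(-1,-70,-8):
    a=np.radians(f); print(f,np.round(row(S(-.031,-.072*np.sin(a),.072*np.cos(a)),r2)[3:],1))
E
```

```text
stand [-0.0306  0.0023  0.0708] z [ 0.541 -0.038 -0.84 ] q [-0.49 -0.05  0.7   2.31 -0.18  0.3   0.29] F [ 0.5  0.4 -0.3] 8.475
[(0.56, np.float64(118.2), 75)] [(0.71, np.float64(122.0), 88)] [(0.88, np.float64(135.7), 122)]
-1 [-0.   0.2 -1.3]
-9 [10.  -0.4 -0.5]
-17 [19.7 -1.6  1.5]
-25 [29.1 -3.6  4.6]
-33 [37.8 -6.3  8.7]
-41 [45.8 -9.6 13.9]
-49 [ 52.9 -13.4  19.9]
-57 [ 58.8 -17.8  26.7]
-65 [ 63.7 -22.6  34.1]
```

View pics/w4.png

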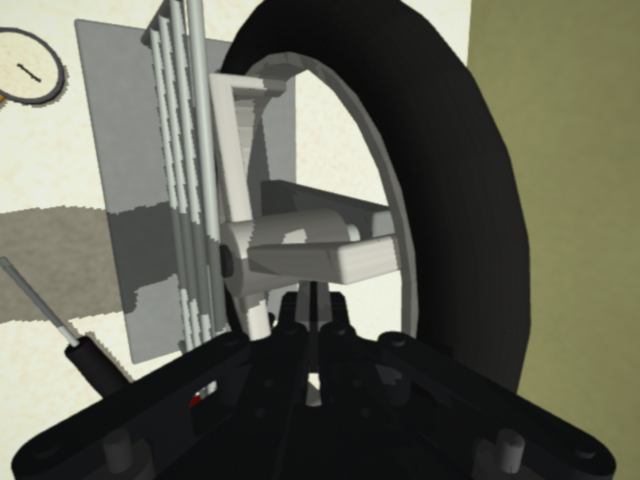

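The view shows the pushed spoke, its end at (370,260), just left of the fingertips at (315,290), now about 15° left of top. The wheel follows well.

Call:
{"fn": "jog_arm", "kwargs": {"motion": [[0,0,0,10,0,0,0],[0,0,0,20,-2,2,0],[0,0,0,29,-4,5,0],[0,0,0,38,-6,9,0],[0,0,0,46,-10,14,0],[0,0,0,53,-13,20,0],[0,0,0,56,-15,23,0],[0,0,0,56,-15,23,0]]}}

```text
t: 9.82
eef_pos: [0.5203, -0.0925, 0.2185]
tool_rot: [0.205, 0.706, 0.649, 0.194]
contact_force: [-0.2, 0.8, 0.7]
gripper_width: -0.002
grasp_force: 0.2
```

```bash
python3 - <<'E'
from h import *
st(); print(angles(), angles("wrist"),angles("top"))
r2=tgt(YAW,np.radians(57))
for v in [(-.031,.045,.055),(-.095,.03,.10),(-.095,-.04,.11),(-.062,-.066,.091),(-.031,-.066,.044)]: print(v,row(S(*v),r2))
E
```

```text
stand [-0.0308  0.0581  0.0435] z [ 0.541 -0.038 -0.84 ] q [-0.49 -0.    0.55  2.36  0.02  0.21 -0.04] F [-0.2  0.8  0.7] 9.825
[(0.93, np.float64(68.2), 87)] [] [(0.91, np.float64(116.1), 106)]
(-0.031, 0.045, 0.055) [-0.003, -0.008, -0.003, -12.766, 5.926, -9.636]
(-0.095, 0.03, 0.1) [-0.003, -0.008, -0.003, -27.284, -23.399, -82.267]
(-0.095, -0.04, 0.11) [-0.003, -0.008, -0.003, -97.202, -17.788, -91.209]
(-0.062, -0.066, 0.091) [-0.003, -0.008, -0.003, -123.416, -0.297, -57.55]
(-0.031, -0.066, 0.044) [-0.003, -0.008, -0.003, -123.849, 0.258, -1.252]
```

Call:
{"fn": "jog_arm", "kwargs": {"motion": [[0,0,0,-5,2,-20,0],[0,0,0,-10,0,-55,0],[0,0,0,-27,-20,-90,0],[0,0,0,-70,-20,-95,0],[0,0,0,-110,-14,-85,0],[0,0,0,-124,0,-58,0],[0,0,0,-124,0,-58,0],[0,0,0,-124,0,-58,0]]}}

```text
t: 11.12
eef_pos: [0.4785, -0.2129, 0.2664]
tool_rot: [0.205, 0.706, 0.649, 0.194]
contact_force: [-0.2, 0.3, -1.0]
gripper_width: 0.001
grasp_force: 0.0
```

```bash
python3 - <<'E'
from h import *
import cv2
st(); print(angles(), angles("wrist"),angles("top"))
p=bot.read_camera("wrist"); cv2.imwrite("pics/w5.png",p["pixels"][:,:,::-1])
r2=tgt(YAW,np.radians(57))
for v in [(-.031,-.066,.044)]: print(v,row(S(*v),r2))
E
```

```text
stand [-0.0621 -0.0655  0.0914] z [ 0.541 -0.037 -0.841] q [-0.71 -0.22  1.04  2.3   0.08  0.4   0.22] F [-0.2  0.3 -1. ] 11.125
[(0.66, np.float64(55.9), 87)] [(0.65, np.float64(75.9), 82)] [(0.62, np.float64(104.8), 91)]
(-0.031, -0.066, 0.044) [-0.002, -0.007, -0.003, 0.42, 0.271, 56.986]
```

View pics/w5.png

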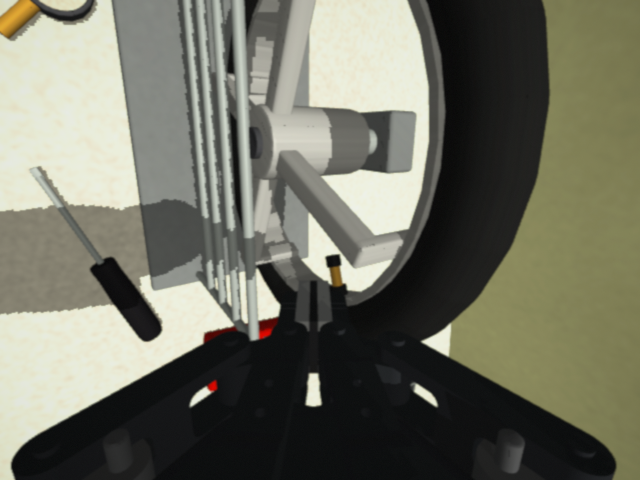

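The view shows the next spoke ending at (365,250) and the valve stem at (335,272), in the mid plane behind it. The same entry keeps over 15 mm in front of the stem.

Call:
{"fn": "jog_arm", "kwargs": {"motion": [[0,0,0,0,0,28,0],[0,0,0,0,0,55,0],[0,0,0,0,0,55,0],[0,0,0,0,0,55,0]]}}

```text
t: 11.98
eef_pos: [0.5052, -0.213, 0.224]
tool_rot: [0.206, 0.706, 0.649, 0.194]
contact_force: [-0.6, 0.5, -0.3]
gripper_width: -0.002
grasp_force: 0.0
```

```bash
python3 - <<'E'
from h import *
st()
r2=tgt(YAW,np.radians(57))
for f in range(55,-40,-8):
    a=np.radians(f); print(f,np.round(row(S(-.032,-.072*np.sin(a),.072*np.cos(a)),r2)[3:],1))
E
```

```text
stand [-0.0356 -0.0632  0.049 ] z [ 0.542 -0.038 -0.84 ] q [-1.19 -0.34  1.46  2.32  0.57  0.34 -0.22] F [-0.6  0.5 -0.3] 11.975
55 [ 4.2 -1.2  8.5]
47 [10.6  3.1  2. ]
39 [18.   6.8 -3.7]
31 [26.2  9.9 -8.5]
23 [ 35.2  12.4 -12.3]
15 [ 44.7  14.1 -14.9]
7 [ 54.6  15.2 -16.5]
-1 [ 64.6  15.5 -16.8]
-9 [ 74.6  15.  -16. ]
-17 [ 84.4  13.7 -14. ]
-25 [ 93.8  11.8 -10.9]
-33 [102.5   9.1  -6.8]
```

Call:
{"fn": "jog_arm", "kwargs": {"motion": [[0,0,0,4,0,2,0],[0,0,0,10,3,0,0],[0,0,0,18,7,-5,0],[0,0,0,26,10,-9,0],[0,0,0,35,12,-13,0],[0,0,0,45,14,-15,0],[0,0,0,55,15,-17,0],[0,0,0,55,15,-17,0],[0,0,0,55,15,-17,0]]}}

```text
t: 13.1
eef_pos: [0.513, -0.16, 0.2473]
tool_rot: [0.207, 0.707, 0.648, 0.194]
contact_force: [0.7, 0.6, 0.5]
gripper_width: -0.003
grasp_force: 0.0
```

```bash
python3 - <<'E'
from h import *
import cv2
st(); print(angles(), angles("wrist"),angles("top"))
p=bot.read_camera("wrist"); cv2.imwrite("pics/w6.png",p["pixels"][:,:,::-1])
r2=tgt(YAW,np.radians(57))
for f in range(7,-40,-8):
    a=np.radians(f); print(f,np.round(row(S(-.032,-.072*np.sin(a),.072*np.cos(a)),r2)[3:],1))
E
```

```text
stand [-0.0323 -0.0098  0.0723] z [ 0.542 -0.04  -0.839] q [-1.08 -0.27  1.22  2.32  0.53  0.38 -0.33] F [0.7 0.6 0.5] 13.1
[(0.76, np.float64(33.3), 87)] [] [(0.76, np.float64(72.1), 64)]
7 [ 0.8 -0.1  0.8]
-1 [10.9  0.2  0.4]
-9 [20.9 -0.3  1.2]
-17 [30.7 -1.6  3.2]
-25 [40.  -3.5  6.2]
-33 [48.8 -6.2 10.4]
```

View pics/w6.png

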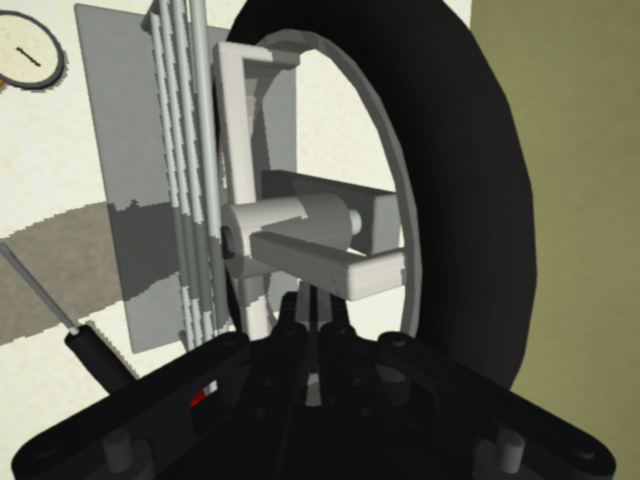

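The view shows the spoke, its end at (375,275), against the left side of the fingertips. It is about 7° left of top.

Call:
{"fn": "jog_arm", "kwargs": {"motion": [[0,0,0,11,0,0,0],[0,0,0,21,0,1,0],[0,0,0,31,-2,3,0],[0,0,0,37,-3,5,0],[0,0,0,40,-4,6,0],[0,0,0,40,-4,6,0],[0,0,0,40,-4,6,0]]}}

```text
t: 14.32
eef_pos: [0.5162, -0.1196, 0.2402]
tool_rot: [0.206, 0.707, 0.648, 0.194]
contact_force: [-0.1, -0.1, -1.0]
gripper_width: -0.001
grasp_force: 0.1
```

```bash
cat >> h.py <<'E'
def resid():
    # valve direction from scene picture relative to hub spotted; geometric refine
    for c in("scene","scene","wrist"): print(c,angles(c))
E
python3 - <<'E'
from h import *
import cv2
st(); resid()
s=bot.read_camera("scene"); cv2.imwrite("pics/s7.png",cv2.resize(s["pixels"][180:340,130:340,::-1],None,fx=3.5,fy=3.5,interpolation=cv2.INTER_CUBIC))
print([(n,[(np.round(d["xy"],1),round(d["score"],2)) for d in bot.tip_of(n,s)[:2]]) for n in ("hub","valve_tip","stand")])
i=lambda X:(s["camera_matrix"]@np.linalg.solve(s["T"],np.r_[X,1])[:3])
for n,X in dict(hub=Hub,up=S(0,0,.082),l=S(0,.0142,.0807),r=S(0,-.0142,.0807),top=S(0,0,.15)).items(): u=i(X);print(n,(u[:2]/u[2]).round(1))
E
```

```text
stand [-0.0325  0.0308  0.0652] z [ 0.542 -0.04  -0.839] q [-1.07 -0.2   1.14  2.35  0.51  0.33 -0.41] F [-0.1 -0.1 -1. ] 14.325
scene [(0.56, np.float64(4.1), 95)]
scene [(0.87, np.float64(7.8), 83)]
wrist []
[('hub', [(array([238.7, 245.2]), 0.85)]), ('valve_tip', [(array([226.2, 224.5]), 0.78)]), ('stand', [(array([249.5, 278.2]), 0.73)])]
hub [237.7 245.3]
up [231.5 226.3]
l [238.1 225.5]
r [225.1 227.9]
top [225.8 208.6]
```

View pics/s7.png

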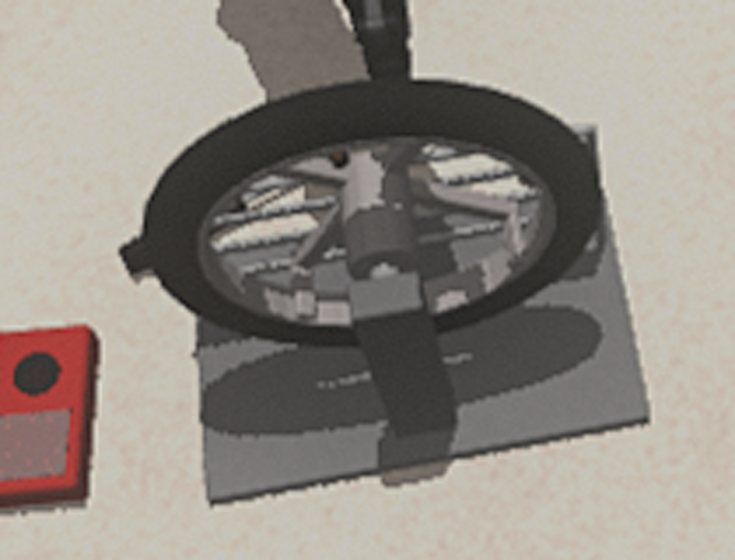

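The crop shows the stem cap at (338,157), which is (226.6,224.9) in the full picture. That is about 7° short of straight up, so I'll push 6–7° more.

```bash
python3 - <<'E'
from h import *
r2=tgt(YAW,np.radians(57))
for f in (-28.5,-32):
    a=np.radians(f); print(f,np.round(row(S(-.032,-.072*np.sin(a),.072*np.cos(a)),r2)[3:],1))
E
```

```text
-28.5 [ 3.9 -0.5  1.9]
-32 [ 7.7 -1.7  3.8]
```

Then retract along −z in the same call, to leave the view clear.

Call:
{"fn": "jog_arm", "kwargs": {"motion": [[0,0,0,4,-0.5,2,0],[0,0,0,8,-1.7,3.8,0],[0,0,0,8,-1.7,3.8,0],[0,0,0,4,0,-2,0],[0,0,0,0,0,-30,0],[0,0,0,0,-5,-60,0],[0,0,0,0,-20,-80,0],[0,0,0,0,-20,-80,0],[0,0,0,0,-20,-80,0]]}}

```text
t: 15.95
eef_pos: [0.4563, -0.1158, 0.2968]
tool_rot: [0.207, 0.707, 0.648, 0.194]
contact_force: [0.3, -0.1, 0.3]
gripper_width: -0.002
grasp_force: 0.0
```

```bash
python3 - <<'E'
from h import *
import cv2
st(); resid(); print(angles("top"))
p=bot.read_camera("wrist"); cv2.imwrite("pics/w8.png",p["pixels"][:,:,::-1])
s=bot.read_camera("scene"); cv2.imwrite("pics/s8.png",s["pixels"][:,:,::-1])
print([(n,[(np.round(d["xy"],1),round(d["score"],2)) for d in bot.tip_of(n,s)[:2]]) for n in ("hub","valve_tip","stand")])
E
```

```text
stand [-0.0926  0.0294  0.1218] z [ 0.543 -0.041 -0.839] q [-0.55 -0.34  0.56  2.36  0.41  0.53 -0.36] F [ 0.3 -0.1  0.3] 15.95
scene [(0.72, np.float64(6.1), 81)]
scene [(0.66, np.float64(2.5), 83)]
wrist [(0.67, np.float64(-0.5), 81)]
[(0.95, np.float64(0.4), 69)]
[('hub', [(array([239. , 244.7]), 0.61)]), ('valve_tip', [(array([201.5, 237.1]), 0.46)]), ('stand', [(array([247.7, 276. ]), 0.81)])]
```

View pics/w8.png

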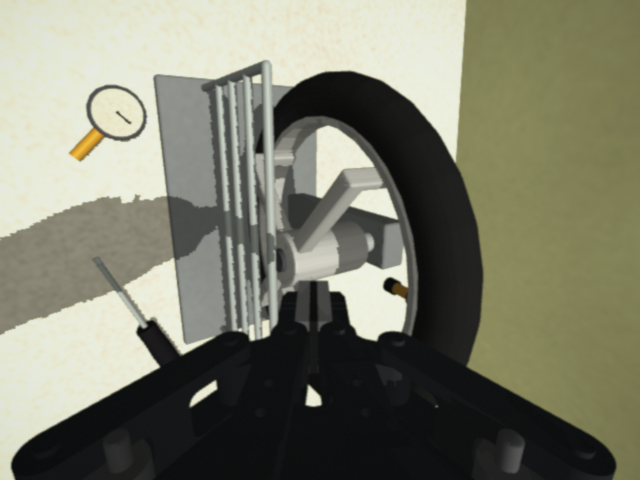

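The view shows the stem at about (397,288) and the left spoke ending at (365,180). Next I'll shift right so both upper spokes show, and check the angle exactly.

Call:
{"fn": "jog_arm", "kwargs": {"motion": [[0,0,0,-45,0,-10,0],[0,0,0,-100,0,-20,0],[0,0,0,-100,0,-20,0],[0,0,0,-100,0,-20,0],[0,0,0,-100,0,-20,0]]}}

```text
t: 17.23
eef_pos: [0.4369, -0.2128, 0.3122]
tool_rot: [0.206, 0.706, 0.649, 0.194]
contact_force: [-0.3, 0.4, -0.3]
gripper_width: -0.001
grasp_force: 0.0
```

```bash
python3 - <<'E'
from h import *
import cv2
st(); resid(); print(angles("wrist"),angles("top"))
p=bot.read_camera("wrist"); cv2.imwrite("pics/w9.png",p["pixels"][:,:,::-1])
E
```

```text
stand [-0.1036 -0.0689  0.1372] z [ 0.541 -0.039 -0.84 ] q [-0.37 -0.32  0.69  2.29  0.11  0.55  0.19] F [-0.3  0.4 -0.3] 17.225
scene [(0.84, np.float64(-0.7), 100)]
scene [(0.6, np.float64(0.4), 94)]
wrist [(0.65, np.float64(-2.0), 80)]
[(0.77, np.float64(-1.5), 80)] [(0.77, np.float64(2.6), 54)]
```

View pics/w9.png

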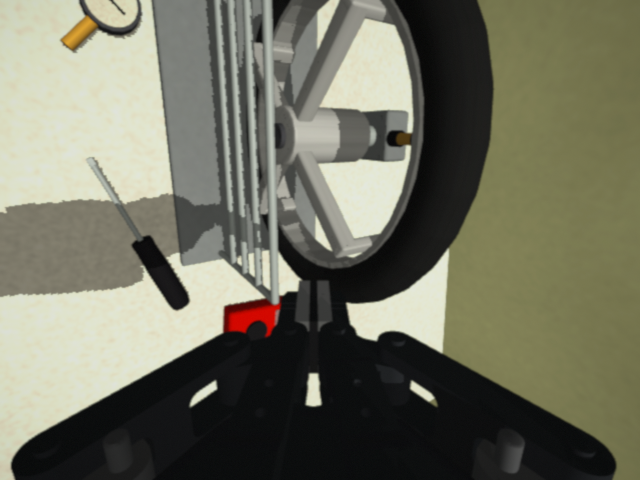

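Both upper spokes look symmetric about the stem at (400,138), which lines up with the hub axis row. I'll do a quick check from the spokes, then hand in.

```bash
python3 - <<'E'
from h import *
P,r=pose(); p=bot.read_camera("wrist"); T=wT(p,P,r)
a=[]
for q,w in [((305,163),(342,243)),((307,100),(350,8))]:
    u,v=stand(p,q,-.04,T),stand(p,w,-.04,T); d=v-u; a.append(np.degrees(np.arctan2(-d[1],d[2])))
print(a,sum(a)/2)
if abs(sum(a)/2)<4: print(bot.hand_in())
E
```

```text
[np.float64(46.53252961289328), np.float64(-44.30734357173754)] 1.1125930205778687
the job is handed in; nothing more can be done
None
```

The job is handed in: two spoke pushes brought the valve stem to within about 1–2° of straight up by my camera measurements, the arm is clear of the wheel, I saw no sign of contact with the tyre, stem or other things, and the judge's verdict was not shown.

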